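# Tap-centre a turned finial on the banding wheel

## Robot

A 6-joint arm with a two-finger parallel gripper is mounted at the origin on the work surface. World frame = base frame: x ahead of the robot, y to its left, z up, the work surface at z = 0. Lengths are in m, angles in rad, forces in N, time in s.
With the tool pointing down it reaches from about 0.325 to 0.75 m from the base axis. Payload 7.6 kg.
Tool frame: the origin (TCP) lies at the very end of the fingers, on their centre line; the grasp point (between the pads) lies 19 mm behind it; z points along the fingers, x is the direction in which the jaws open and shut, and the axes are right-handed (so a half turn about z gives the same grasp; the last joint's range is limited). The gripper opens to 85 mm and grips with 20 to 120 N. Pads are 22 mm wide; open, the fingers measure 114 mm over their backs; the gripper's body (76 mm by 85 mm) begins 54 mm behind the grasp point. The pads swing forward as they close: fully open they stand 13 mm farther back than shut.
Start: joints at [1.204, 0.052, 1.401, -0, 1.689, -0.07], TCP at [0.154, 0.502, 0.231] pointing down, gripper open.
Joint ranges: [-2.9, 2.9], [-0.91, 2.17], [0.12, 2.37], [-1.06, 4.2], [0.26, 2.73], [-2.93, 2.93]. Speed limits (rad/s): [2.57, 2.57, 3.01, 3.14, 3.14, 3.14].

## Interface

Orientations are given as a rotation vector (axis times angle).
In Python, from station import arm, imaging gives the robot as it stands.
- The arm moves only by the tool servo_tool, never from a script. Its argument "deltas" is a list of rows, each a list of 7 numbers: the shift along the tool's x, y, z in cm, then the turn, a rotation vector about the tool's x, y, z in degrees, then the closure, from 0 (fully open) to 1 (shut). In form: [[x, y, z, wx, wy, wz, fingers], ...]. A call has 1 to 12 rows; each row shifts and turns the pose as measured when the row begins, along the tool's axes as they then stand; what a row does not reach is not made up. A row lasts 1/12 s, in which the tool goes at most 41.7 mm and 7.16 degrees, less where a joint would pass 70% of its speed; a pose out of reach is approached as far as the arm can. A call with a gripper value outside its range is refused whole. The fingers move at their own pace and stop on an object; "force" is the grip in N (left out, the last holds). Time passes only in rows, so rows that do not move let the fingers close. It gives the time, the measured TCP pose, the force and the opening at its end, in the units of the state.
- arm.observe(): the state, without advancing time (a new reading comes with each control period).
- imaging.camera(name): name is "scene" or "top"; returns a dict with "img" (384x512x3 uint8, red, green, blue), "depth" (384x512 float32, m along the optical axis (not along the pixel's ray), 0 where there is no reading), "fov_y" (degrees; the focal length in pixels is half the picture's height over the tangent of half this angle, whatever the lens; pixels are square), "cx", "cy" (the principal point, pixels), "R" (3x3) and "t" (3): a world point X has camera coordinates R X + t. Camera axes: x right, y down, z forward; pixel columns grow to the right and rows downward; lengths in m; the calibration is good to about 2 mm. A picture is of the moment at which its call begins.
- arm.sign_off(): hands the job in, once; it reports no verdict.
The state is a dict: "clock": time; "joint_pos": joint angles; "qvel": joint speeds; "tau": joint torques, N m; "position": TCP position; "ee_rot": TCP orientation; "contact_force": force on the tool from outside, world axes, zero at the start; "torque": the same for the moment, N m; "finger_gap": opening from 0.0 (shut) to 1.0 (fully open).
Only numpy, scipy, OpenCV 4.12 (cv2) and the standard library are available. Lean on these libraries where they do the work, as an engineer would, in place of code of your own. Each camera call takes 0.05 s, during which the arm holds its last target. There are 200 camera calls.

## Task

The little turned-wood finial stands off centre on the head of the banding wheel and cannot be lacquered like that. With light taps or pushes of the fingers alone, slide it until it stands upright in the middle of the head; do not pinch, lift or tip it, and leave the other things on the bench alone.

Things in the scene. Friction and masses are not known exactly. Their poses are not given: they have to be found in the camera images.
- finial: Dark turned-wood finial, about 42 to 78 g, 62 mm tall, upright, round about its z; wobbly. Origin: centre of its underside. Foot 24 mm diameter up to 4 mm height, flange 42 mm diameter from 4 to 11 mm (widest part), waist 15 mm at 21 mm, bulb 38 mm diameter at 38 mm, button 21 mm at 55 mm. Slides at under 1 N when pushed at the flange and stops with the push; pushed higher up it rocks or topples.
- wheel_center (a point): Middle of the flat top of the wheel head, on its turning axis, 70 mm above the bench: the finial's origin belongs here. The head is a round grey metal disc, 110 mm diameter, 8 mm thick, with fine circles of 92, 72, 52 and 32 mm diameter about its middle. It turns about the vertical, a little stiffly; a push through its middle does not turn it, and turning does no harm.
- banding_wheel: The banding wheel (decorator's turntable): dark cast-iron foot of 100 mm diameter, 27 mm column and the head on top, 70 mm high in all. Too heavy to shift. Origin: centre of its underside, on the bench.
- tea_jar: Bystander: amber glass tea jar with steel lid, 72 mm diameter, 115 mm tall, origin under its centre.
- thread_spool: Bystander: wooden thread spool, 48 mm diameter, 50 mm tall, origin under its centre.
- brush_pot: Bystander: bamboo brush pot (cup), 72 mm diameter, 85 mm tall, origin under its centre.
- scraper: Bystander: flat steel scraper with wooden handle, 295 mm long and 26 mm wide, 12 mm high, lying flat; origin under its middle (within 3 mm), long side along its x.
Not all that is in view belongs to the job. Leave any blue or pink look-alike of the banding_wheel alone.

How it is judged:
At the end, for the whole second after the job is handed in: The finial stands upright (within 3 degrees) and still on the wheel head, the centre of its foot within 5 mm of the middle of the head (horizontal distance between finial and wheel_center below 0.005 m and z of finial in the frame of wheel_center between -0.003 and 0.003 m and angle between finial's own z axis and vertical below 0.05 rad and linear speed of finial below 0.01 m/s); the robot touches nothing.
It fails at once if the finial is tipped by more than 15 degrees (angle between finial's own z axis and vertical above 0.26 rad).
It fails at once if the finial is lifted off the wheel head or falls from it (z of finial in the frame of wheel_center above 0.008 m or z of finial in the frame of wheel_center below -0.01 m).
It fails at once if the finial is pinched or struck hard (the fingers press on it with more than 12 N) (contact force between the fingers and finial above 12 N).
It fails at once if another thing on the bench is shifted by more than 15 mm (distance of any of tea_jar, thread_spool, brush_pot, scraper from where it was at the start of the episode above 0.015 m).
It fails at once if something other than the fingers pushes the finial (gripper's body or arm, over 2 N) (contact force between the arm and finial above 2 N).
It also fails if it takes over 64 s, if anything falls off the work surface, if the arm or the gripper's body presses on something with over 40 N, if the wrist force passes 120 N, or if a joint passes its speed limit or range.

## Working session

There is one attempt and no reset: what is moved stays moved. The work goes in short steps, Python scripts to look and compute and a tool call to move; the robot and the scene stay as the last step left them, time stands still between calls to the robot, and variables do not carry over. Pictures are saved under pics/ and viewed, about 8 in all and at most 12, crops included, and the job is handed in when it is done.

Besides the shell and the picture viewer there is one more tool, called after "Emit:" in YAML: its name, and indented under it one key for each argument. servo_tool: Moves the arm, as the interface text tells. Its arguments: {"type":"object","properties":{"deltas":{"type":"array"},"force":{"type":"number"}},"required":["deltas"]}

```bash
mkdir -p pics
cat > h.py <<'E'
import numpy as np, cv2
from station import arm, imaging
def cam(n):
    c=imaging.camera(n); c['f']=c['img'].shape[0]/2/np.tan(np.radians(c['fov_y']/2)); return c
def ray(c,u,v,z):
    d=c['R'].T@np.array([(u-c['cx'])/c['f'],(v-c['cy'])/c['f'],1]); o=-c['R'].T@c['t']
    return o+d*(z-o[2])/d[2]
def proj(c,X):
    p=c['R']@np.array(X)+c['t']; return p[:2]/p[2]*c['f']+[c['cx'],c['cy']]
def cloud(c):
    h,w=c['depth'].shape; v,u=np.mgrid[:h,:w]; d=c['depth']
    p=np.stack([(u-c['cx'])/c['f']*d,(v-c['cy'])/c['f']*d,d],-1)
    return (p-c['t'])@c['R']
def save(n,im): cv2.imwrite('pics/'+n,cv2.cvtColor(im,cv2.COLOR_RGB2BGR))
E
python3 - <<'E'
from h import *
for n in('top','scene'):
    c=cam(n); save(n+'0.png',c['img']); print(n,c['fov_y'],c['cx'],c['cy'],-c['R'].T@c['t'],c['R'][2])
print(arm.observe())
E
```

```text
top 50.10091099766267 257.67964873609736 194.22993297822927 [0.44702237 0.00278133 1.03391505] [ 0.14142864 -0.01422799 -0.9898462 ]
scene 47.6404980398591 257.5011278525602 196.52627659759523 [1.39200397 0.23060123 0.89518017] [-0.7031821  -0.18993248 -0.68517194]
{'clock': 0.1, 'joint_pos': array([ 1.20368729e+00,  5.27830775e-02,  1.40163260e+00,  2.69619128e-05,
        1.68862874e+00, -7.03034673e-02]), 'qvel': array([-0.00083655, -0.00056801, -0.00241129, -0.00163791, -0.0003627 ,
       -0.00046325]), 'tau': array([ 7.34422192e-04, -3.82588184e+01, -3.60982490e+01, -9.15624082e-05,
        4.85300232e-03,  2.56065385e-05]), 'position': array([0.15341742, 0.50179218, 0.23054705]), 'ee_rot': array([ 2.52487207e+00,  1.86811863e+00, -1.94606544e-03]), 'contact_force': array([ 0.53734529, -0.42998401, -0.25277844]), 'torque': array([ 0.01512397,  0.05924184, -0.00549526]), 'finger_gap': 0.9991181659848329}
```

View pics/top0.png

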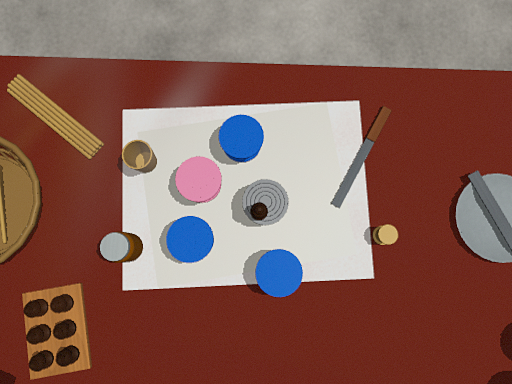

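View pics/scene0.png

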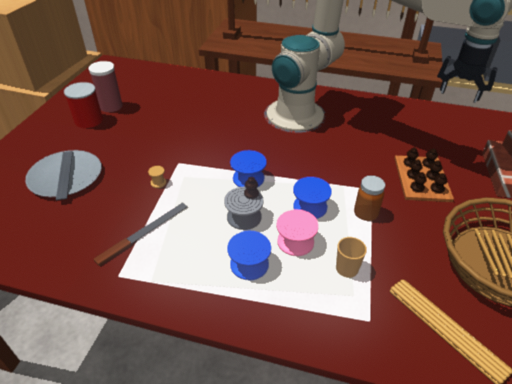

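The grey wheel is the target: top (265,202), scene (243,203). The blue discs at top (241,137), (190,239) and (279,273) and the pink one at (199,179) are look-alikes. Only the grey one has circles and carries the finial, at top (259,211) and scene (251,187). Next I'll measure it and make a confirming crop.

```bash
cat >> h.py <<'E'
def wheel_fin(c,c0,verbose=True):
    P=cloud(c); hsv=cv2.cvtColor(c['img'],cv2.COLOR_RGB2HSV)
    near=(np.hypot(P[...,0]-c0[0],P[...,1]-c0[1])<.075)&(c['depth']>0)
    rgb=c['img'].astype(int); 
    dark=near&(P[...,2]>.082)&(rgb.max(-1)<110)&(P[...,2]<.14)
    top=near&(abs(P[...,2]-.07)<.006)
    return P,near,top,dark
E
python3 - <<'E'
from h import *
for n,uv in(('top',(265,202)),('scene',(243,203))):
    c=cam(n); c0=ray(c,*uv,.07); P,near,top,dark=wheel_fin(c,c0)
    print(n,'guess',c0,'px/m',c['f']/c['depth'][uv[1],uv[0]])
    m=(top|dark).astype(np.uint8)
    q=P[top]; print('top pts',top.sum(),q.min(0),q.max(0),'minEnclosing',cv2.minEnclosingCircle((q[:,:2]*1000).astype(np.float32)))
    if dark.any():
        q=P[dark]; print('dark',dark.sum(),q.min(0),q.max(0),q.mean(0))
        v,u=np.where(dark); uvc=cv2.minEnclosingCircle(np.c_[u,v].astype(np.float32)); print('px',uvc,'ray z.108',ray(c,*uvc[0],.108))
    x,y=uv; r=45; cr=cv2.resize(c['img'][y-r:y+r,x-r:x+r],(400,400),interpolation=cv2.INTER_CUBIC)
    k=cv2.resize((np.dstack([top,near,dark])*255).astype(np.uint8)[y-r:y+r,x-r:x+r],(400,400),interpolation=0)
    globals()[n]=np.vstack([cr]) ; save(n+'k.png',k)
save('crop1.png',np.hstack([top,scene]) if 0 else np.hstack([globals()['top'] if globals()['top'].ndim==3 else cr,cr]))
E
```

```text
top guess [ 0.56664654 -0.02882451  0.07      ] px/m 422.58373768474604
top pts 1400 [ 0.51443305 -0.0814328   0.06447105] [0.62225418 0.02567844 0.07529306] minEnclosing ((567.6817626953125, -28.517169952392578), 54.93563461303711)
dark 223 [ 0.52481382 -0.03042229  0.08210467] [0.56141436 0.00385162 0.1335944 ] [ 0.54125735 -0.01325583  0.11669231]
px ((258.1633605957031, 210.72772216796875), 8.918973922729492) ray z.108 [ 0.54162557 -0.01252124  0.108     ]
scene guess [ 0.58076478 -0.02928234  0.07      ] px/m 366.6208071683756
top pts 775 [ 0.51744585 -0.08652422  0.06412024] [0.62392222 0.0222648  0.0758821 ] minEnclosing ((568.3026123046875, -33.027679443359375), 56.47439956665039)
dark 217 [ 0.52615016 -0.0377455   0.08201725] [0.56698819 0.00265094 0.13462006] [ 0.55009763 -0.01551004  0.10552723]
px ((251.0, 186.63157653808594), 9.837140083312988) ray z.108 [ 0.55127866 -0.01496445  0.108     ]
```

```bash
cat >> h.py <<'E'
def bigcrop(c,uv,r=32,s=12):
    x,y=uv; return cv2.resize(c['img'][y-r:y+r,x-r:x+r],None,fx=s,fy=s,interpolation=cv2.INTER_CUBIC)
def measure(n,guess=(0.568,-0.029,.07)):
    """wheel centre (disc-edge ellipse, by depth mask) and finial (dark bulb blob)"""
    c=cam(n); P,near,top,dark=wheel_fin(c,guess)
    u0,v0=proj(c,guess).astype(int); s=8; r=36
    # disc rim: rays of top-surface hull points onto z=.07, circle with known radius via robust LSQ
    m=cv2.morphologyEx((top|dark).astype(np.uint8),cv2.MORPH_OPEN,np.ones((2,2)))
    q=np.array([ray(c,u,v,.07)[:2] for v,u in zip(*np.where(top))])
    hull=cv2.convexHull((q*1000).astype(np.float32))[:,0]
    from scipy.optimize import least_squares
    f=least_squares(lambda p:np.hypot(hull[:,0]-p[0],hull[:,1]-p[1])-p[2],[*(hull.mean(0)),55],loss='soft_l1')
    # bulb: 3D points of bulb band 100..116 + sphere-ish circle of silhouette
    g=cv2.resize(c['img'][v0-r:v0+r,u0-r:u0+r],None,fx=s,fy=s,interpolation=cv2.INTER_CUBIC).max(-1)
    k=cv2.resize(dark[v0-r:v0+r,u0-r:u0+r].astype(np.uint8),None,fx=s,fy=s,interpolation=0)
    b=((g<85)&(cv2.dilate(k,np.ones((17,17)))>0)).astype(np.uint8)
    v,u=np.where(b); U=(u+.5)/s-.5+u0-r; V=(v+.5)/s-.5+v0-r
    return c,f.x,b,(U,V),P,dark
E
python3 - <<'E'
from h import *
o=[]
for n in('top','scene'):
    c,w,b,(U,V),P,dark=measure(n); print(n,'wheel mm',w.round(1))
    print(' blob px',U.mean(),V.mean(),'ext',U.min(),U.max(),V.min(),V.max(),'->',ray(c,U.mean(),V.mean(),.108).round(4))
    for z0,z1 in((.1,.116),(.116,.136),(.072,.084)):
        q=P[dark&(P[...,2]>z0)&(P[...,2]<z1)]
        if len(q): print('  band',z0,len(q),((q.min(0)+q.max(0))/2).round(4),(q.max(0)-q.min(0)).round(4))
    uv=proj(c,(.568,-.029,.07)).astype(int); o.append(cv2.resize(bigcrop(c,uv),(400,400)))
save('crop2.png',np.hstack(o))
E
```

```text
top wheel mm [567.5 -28.4  54.3]
 blob px 258.2947424465282 210.9130163326592 ext 248.8125 267.4375 201.6875 219.9375 -> [ 0.5412 -0.0128  0.108 ]
  band 0.1 100 [ 0.5434 -0.0132  0.1111] [0.0368 0.0342 0.0095]
  band 0.116 108 [ 0.5424 -0.0153  0.1253] [0.0271 0.0294 0.0186]
  band 0.072 11 [ 0.5341 -0.0127  0.083 ] [0.0227 0.0375 0.0019]
scene wheel mm [570.6 -31.5  55.2]
 blob px 251.14753756942176 187.896941359033 ext 244.0625 258.4375 176.4375 198.4375 -> [ 0.5561 -0.0132  0.108 ]
  band 0.1 58 [ 0.5481 -0.0162  0.109 ] [0.0286 0.0344 0.0138]
  band 0.116 74 [ 0.5459 -0.0176  0.1247] [0.0249 0.0286 0.0172]
  band 0.072 24 [ 0.5476 -0.0166  0.083 ] [0.0327 0.0359 0.0019]
```

View pics/crop2.png

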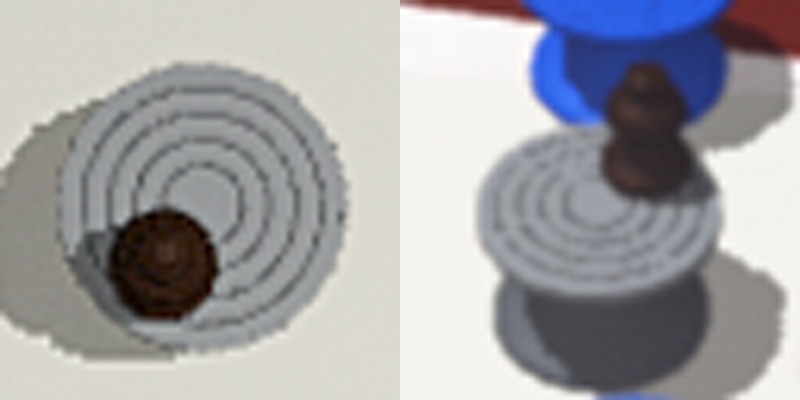

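Crop 2 confirms it: the grey ringed head carries the finial, about 25 mm off in -x and 15 mm off in +y. I'll push with both half-open fingertips at the flange so they cradle it, moving along (0.853, -0.522). First comes orienting the tool, with the finger gap at about 20 mm.

Emit:
servo_tool:
  deltas:
    - [0,0,0,0,0,7,0.76]
    - [0,0,0,0,0,7,0.76]
    - [0,0,0,-7,0,0.5,0.76]
    - [0,0,0,0,0,0,0.76]

```text
clock: 0.63
position: [0.1545, 0.5014, 0.2308]
ee_rot: [2.654, 1.461, 0.094]
contact_force: [-0.7, -0.9, -0.8]
finger_gap: 0.453
```

```bash
cat >> h.py <<'E'
from scipy.spatial.transform import Rotation as Ro
def rel(target):
    s=arm.observe(); R=Ro.from_rotvec(s['ee_rot']).as_matrix()
    print('t',s['clock'],'pos',s['position'].round(4),'gap',round(s['finger_gap'],3),'F',s['contact_force'].round(2))
    print('x',R[:,0].round(3),'y',R[:,1].round(3),'z',R[:,2].round(3))
    print('delta tool cm',(R.T@(np.array(target)-s['position'])*100).round(2))
E
python3 -c "
from h import *
rel((.4986,.0137,.2))"
```

```text
t 0.6333 pos [0.1545 0.5014 0.2308] gap 0.453 F [-0.74 -0.95 -0.82]
x [0.535 0.845 0.001] y [ 0.838 -0.53   0.126] z [ 0.107 -0.067 -0.992]
delta tool cm [-22.82  54.33  10.  ]
```

Emit:
servo_tool:
  deltas:
    - [-1.4,3.4,0.6,0,0,0,0.76]
    - [-1.4,3.4,0.6,0,0,0,0.76]
    - [-1.4,3.4,0.6,0,0,0,0.76]
    - [-1.4,3.4,0.6,0,0,0,0.76]
    - [-1.4,3.4,0.6,0,0,0,0.76]
    - [-1.4,3.4,0.6,0,0,0,0.76]
    - [-1.4,3.4,0.6,0,0,0,0.76]
    - [-1.4,3.4,0.6,0,0,0,0.76]
    - [-1.4,3.4,0.6,0,0,0,0.76]
    - [-1.4,3.4,0.6,0,0,0,0.76]
    - [-1.4,3.4,0.6,0,0,0,0.76]
    - [-1.4,3.4,0.6,0,0,0,0.76]

```text
clock: 1.63
position: [0.422, 0.1311, 0.2035]
ee_rot: [2.657, 1.506, 0.098]
contact_force: [1.5, -0.1, 0.6]
finger_gap: 0.242
```

```bash
python3 -c "
from h import *
rel((.4986,.0137,.12))"
```

```text
t 1.6333 pos [0.422  0.1311 0.2035] gap 0.242 F [ 1.47 -0.08  0.6 ]
x [0.513 0.858 0.013] y [ 0.853 -0.511  0.107] z [ 0.098 -0.043 -0.994]
delta tool cm [-6.26 11.64  9.56]
```

Emit:
servo_tool:
  deltas:
    - [-1.5,2.8,1.5,0,0,0,0.76]
    - [-1.5,2.8,1.5,0,0,0,0.76]
    - [-1.5,2.8,1.5,0,0,0,0.76]
    - [-1.2,2.2,1.5,0,0,0,0.76]
    - [-0.6,1.0,1.5,0,0,0,0.76]
    - [0,0,1.0,0,0,0,0.76]
    - [0,0,0,0,0,0,0.76]
    - [0,0,0,0,0,0,0.76]

```text
clock: 2.3
position: [0.5026, 0.0012, 0.128]
ee_rot: [2.671, 1.499, 0.118]
contact_force: [0.6, 0.5, 0.5]
finger_gap: 0.243
```

Run:
```python
from h import *
rel((.4986,.0137,.0745))
o=[]
for n in('top','scene'):
    c,w,b,(U,V),P,dark=measure(n); print(n,w.round(1),ray(c,U.mean(),V.mean(),.09).round(4))
    uv=proj(c,(.545,-.015,.09)).astype(int); o.append(cv2.resize(bigcrop(c,uv,40,10),(400,400)))
save('p3.png',np.hstack(o))
```

```text
t 2.3 pos [0.5026 0.0012 0.128 ] gap 0.243 F [0.58 0.47 0.48]
x [0.519 0.854 0.03 ] y [ 0.848 -0.519  0.105] z [ 0.105 -0.029 -0.994]
delta tool cm [ 0.7  -1.55  5.24]
top [568.6 -28.2  53.6] [ 0.5555 -0.0138  0.09  ]
scene [570.6 -31.5  55.1] [ 0.5268 -0.0176  0.09  ]
```

View pics/p3.png

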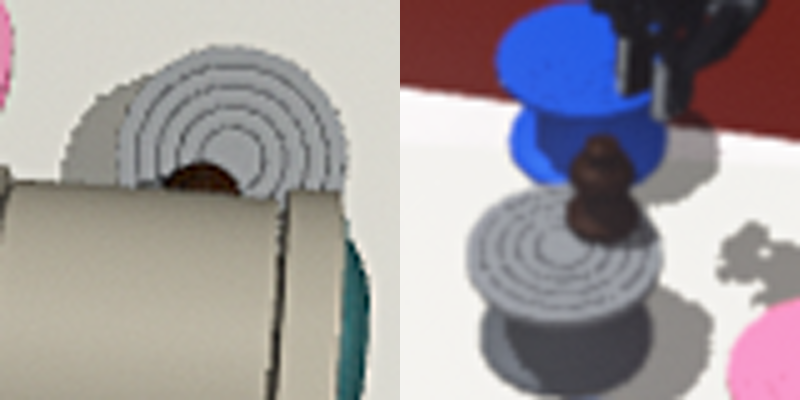

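The top view is now blocked by the forearm. The scene view shows the tips clear, behind and to the right of the finial, and the finial unmoved. Next I go down beside the rim to flange height.

Emit:
servo_tool:
  deltas:
    - [0.3,-0.6,1.0,0,0,0,0.76]
    - [0.3,-0.6,1.0,0,0,0,0.76]
    - [0,0,1.0,0,0,0,0.76]
    - [0,0,1.0,0,0,0,0.76]
    - [0,0,0.8,0,0,0,0.76]
    - [0,0,0,0,0,0,0.76]
    - [0,0,0,0,0,0,0.76]

```text
clock: 2.98
position: [0.5003, 0.0168, 0.0766]
ee_rot: [2.664, 1.508, 0.125]
contact_force: [-0.6, 0.2, -0.5]
finger_gap: 0.24
```

Run:
```python
from h import *
rel((.5001,.012,.0745))
c=cam('scene'); P=cloud(c)
# fingertip check: lowest dark points of fingers near the TCP
s=arm.observe()['position']
m=(np.hypot(P[...,0]-s[0],P[...,1]-s[1])<.035)&(P[...,2]>.06)&(P[...,2]<.16)&(c['depth']>0)
q=P[m]; 
for lo in(.06,.07,.08,.09,.1): 
    k=q[(q[:,2]>lo)&(q[:,2]<lo+.01)]
    if len(k): print(lo,len(k),k.min(0).round(3),k.max(0).round(3))
uv=proj(c,(.53,-.01,.08)).astype(int); save('p4.png',bigcrop(c,uv,30,16))
```

```text
t 2.9833 pos [0.5003 0.0168 0.0766] gap 0.24 F [-0.57  0.24 -0.46]
x [0.513 0.858 0.032] y [ 0.852 -0.513  0.108] z [ 0.109 -0.028 -0.994]
delta tool cm [-0.42  0.21  0.22]
0.07 11 [ 0.481 -0.004  0.07 ] [0.532 0.03  0.08 ]
0.08 36 [ 0.484 -0.008  0.081] [0.518 0.037 0.09 ]
0.09 45 [ 0.483 -0.01   0.09 ] [0.516 0.038 0.1  ]
0.1 41 [ 0.486 -0.009  0.1  ] [0.519 0.038 0.11 ]
```

View pics/p4.png

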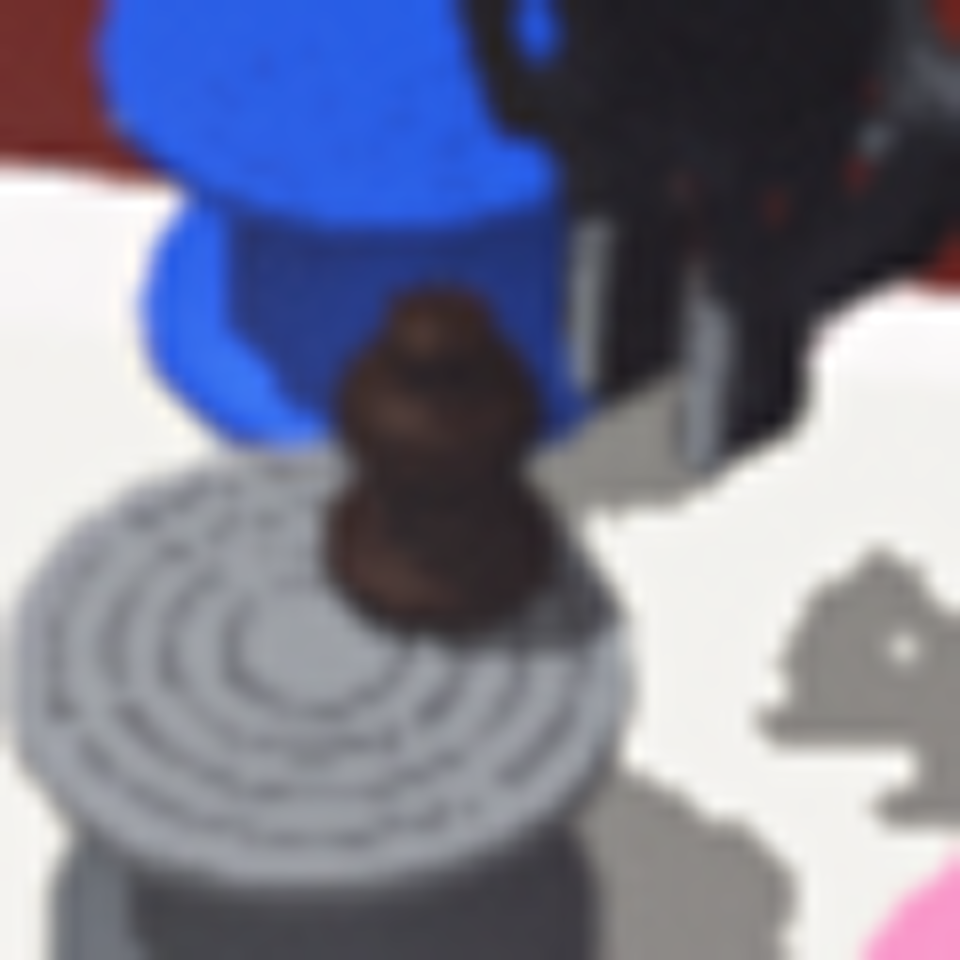

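Tips sit at about flange height (73–81 mm) and clear of the rim. I'll trim the lateral offset, then advance.

Emit:
servo_tool:
  deltas:
    - [-0.4,0,0.2,0,0,0,0.76]
    - [0,0.3,0.03,0,0,0,0.76]
    - [0,0.4,0.04,0,0,0,0.76]
    - [0,0.4,0.04,0,0,0,0.76]
    - [0,0.3,0.03,0,0,0,0.76]
    - [0,0,0,0,0,0,0.76]

```text
clock: 3.53
position: [0.5128, 0.004, 0.0764]
ee_rot: [2.662, 1.505, 0.129]
contact_force: [0.1, -0.2, 1.0]
finger_gap: 0.24
```

```bash
cat >> h.py <<'E'
def fin_scene(save_as=None):
    """relative finial offset from wheel centre in scene view: button tip+flange silhouettes via image columns/rows"""
    c=cam('scene'); P=cloud(c)
    W=np.array([.5706,-.0315,.07])
    rgb=c['img'].astype(int)
    m=(rgb.max(-1)<110)&(rgb[...,0]>rgb[...,2]+6)&(np.hypot(P[...,0]-W[0],P[...,1]-W[1])<.065)&(P[...,2]>.074)&(P[...,2]<.14)
    m=m.astype(np.uint8); k,l,s,_=cv2.connectedComponentsWithStats(m); i=1+np.argmax(s[1:,4]); m=l==i
    out=[]
    for lo,hi,r in((.100,.114,.019),(.116,.134,.0105),(.074,.082,.021)):
        q=P[m&(P[...,2]>lo)&(P[...,2]<hi)]; out.append(((q.min(0)+q.max(0))/2)[:2])
    print('finial-wheel mm (bulb,button,flange by depth):',*[((o-W[:2])*1000).round(1) for o in out])
    v,u=np.where(m); print('px cols',u.min(),u.max(),'rows',v.min(),v.max(),'n',m.sum())
    # top of button ray at z=.132, column centre
    for z,sel in((.108,(P[...,2]>.10)&(P[...,2]<.115)),):
        vv,uu=np.where(m&sel); print('bulb ray',((ray(c,(uu.min()+uu.max())/2,(vv.min()+vv.max())/2,z)-W)[:2]*1000).round(1))
    if save_as: save(save_as,bigcrop(c,proj(c,(.555,-.02,.08)).astype(int),30,16))
E
python3 - <<'E'
from h import *
rel((.5233,-.0020,.0745)); fin_scene()
E
```

```text
t 3.5333 pos [0.5128 0.004  0.0764] gap 0.24 F [ 0.09 -0.22  1.03]
x [0.514 0.857 0.034] y [ 0.851 -0.514  0.111] z [ 0.113 -0.028 -0.993]
delta tool cm [0.02 1.18 0.32]
finial-wheel mm (bulb,button,flange by depth): [-16.8  16.6] [-22.3  15.4] [-14.4  12.4]
px cols 244 256 rows 178 197 n 163
bulb ray [-17.9  16.9]
```

Emit:
servo_tool:
  deltas:
    - [0,0.2,0.22,0,0,0,0.76]
    - [0,0.2,0.02,0,0,0,0.76]
    - [0,0.2,0.02,0,0,0,0.76]
    - [0,0.2,0.02,0,0,0,0.76]
    - [0,0.2,0.02,0,0,0,0.76]
    - [0,0.2,0.02,0,0,0,0.76]
    - [0,0.2,0.02,0,0,0,0.76]
    - [0,0.2,0.02,0,0,0,0.76]
    - [0,0.2,0.02,0,0,0,0.76]
    - [0,0.2,0.02,0,0,0,0.76]
    - [0,0,0,0,0,0,0.76]

```text
clock: 4.5
position: [0.5317, -0.007, 0.0742]
ee_rot: [2.663, 1.506, 0.128]
contact_force: [0.1, 0.2, 0.4]
finger_gap: 0.242
```

Run:
```python
from h import *
rel((.5438,-.0146,.0745)); fin_scene('p5.png')
```

```text
t 4.5 pos [ 0.5317 -0.007   0.0742] gap 0.242 F [0.07 0.21 0.43]
x [0.513 0.857 0.034] y [ 0.851 -0.514  0.11 ] z [ 0.112 -0.028 -0.993]
delta tool cm [-0.03  1.42  0.13]
finial-wheel mm (bulb,button,flange by depth): [-3.   8.7] [-11.8  10. ] [-8.1  6.4]
px cols 241 254 rows 180 200 n 179
bulb ray [-9.1  8.3]
```

View pics/p5.png

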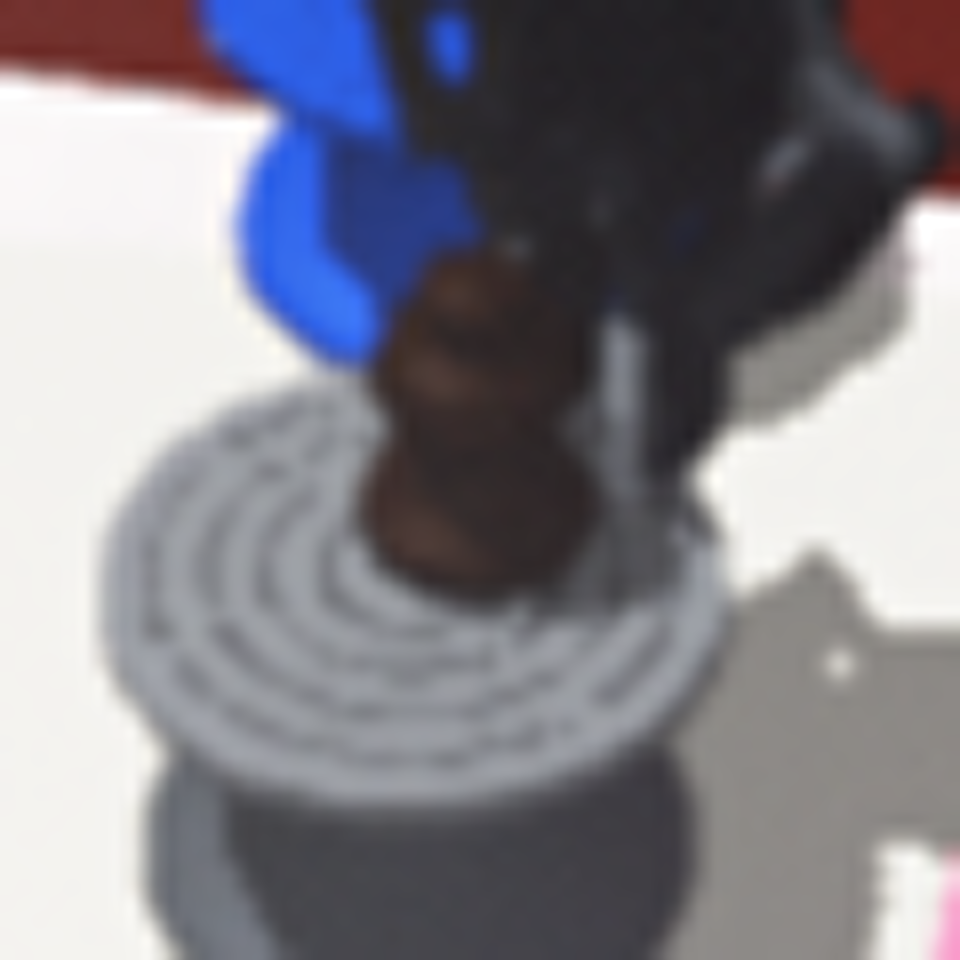

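The finial slides upright, nested between the tips. The flange is at column ~480 and the disc middle at ~413, so about 15 mm remain. I'll push about 12 mm more.

Emit:
servo_tool:
  deltas:
    - [0,0.2,0.02,0,0,0,0.76]
    - [0,0.2,0.02,0,0,0,0.76]
    - [0,0.2,0.02,0,0,0,0.76]
    - [0,0.2,0.02,0,0,0,0.76]
    - [0,0.2,0.02,0,0,0,0.76]
    - [0,0.2,0.02,0,0,0,0.76]
    - [0,0,0,0,0,0,0.76]
    - [0,0,0,0,0,0,0.76]

```text
clock: 5.22
position: [0.543, -0.0138, 0.0742]
ee_rot: [2.663, 1.506, 0.128]
contact_force: [-0.0, 0.5, -0.6]
finger_gap: 0.235
```

Run:
```python
from h import *
rel((.5438,-.0146,.0745)); fin_scene('p6.png')
```

```text
t 5.2167 pos [ 0.543  -0.0138  0.0742] gap 0.235 F [-0.03  0.46 -0.56]
x [0.513 0.858 0.034] y [ 0.851 -0.514  0.11 ] z [ 0.111 -0.028 -0.993]
delta tool cm [-0.03  0.11 -0.02]
finial-wheel mm (bulb,button,flange by depth): [6.4 2. ] [1.1 1.4] [ 1.5 -1. ]
px cols 237 250 rows 182 202 n 214
bulb ray [3.  2.1]
```

View pics/p6.png

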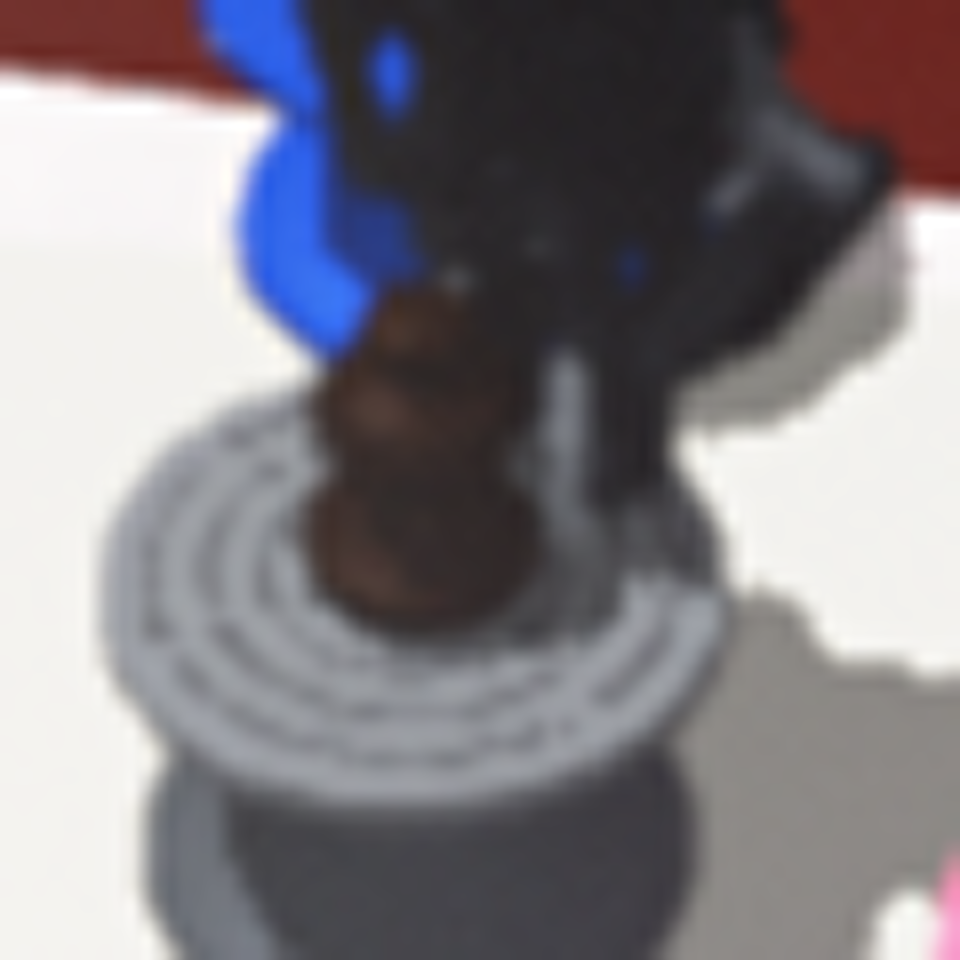

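Flange column ~425 against disc ~412, so about 2–3 mm remain. I'll push 2 mm more, retreat along the line, rise and swing aside for a clear look.

Emit:
servo_tool:
  deltas:
    - [0,0.1,0.01,0,0,0,0.76]
    - [0,0.1,0.01,0,0,0,0.76]
    - [0,0,0,0,0,0,0.76]
    - [0,-0.2,-0.02,0,0,0,0.76]
    - [0,-0.6,-0.06,0,0,0,0.76]
    - [0,-1.2,-0.12,0,0,0,0.76]
    - [0,-2.0,-0.2,0,0,0,0.76]
    - [0,-3.0,-0.3,0,0,0,0.76]
    - [0,-2.0,-2.0,0,0,0,0.76]
    - [0,0,-2.5,0,0,0,0.76]
    - [0,0,-3,0,0,0,0.76]

```text
clock: 6.18
position: [0.4496, 0.0361, 0.1397]
ee_rot: [2.67, 1.509, 0.11]
contact_force: [0.2, 0.1, 0.1]
finger_gap: 0.239
```

Emit:
servo_tool:
  deltas:
    - [2,-1,-2,0,0,0,0.76]
    - [3,-2,-0.5,0,0,0,0.76]
    - [3,-2,-0.3,0,0,0,0.76]
    - [3,-2,-0.3,0,0,0,0.76]
    - [3,-2,-0.3,0,0,0,0.76]
    - [3,-2,-0.3,0,0,0,0.76]
    - [2,-1,0,0,0,0,0.76]
    - [0,0,0,0,0,0,0.76]
    - [0,0,0,0,0,0,0.76]

```text
clock: 6.93
position: [0.4387, 0.2735, 0.1812]
ee_rot: [2.666, 1.504, 0.137]
contact_force: [-0.1, 0.1, 0.1]
finger_gap: 0.237
```

Run:
```python
from h import *
rel((.5,0,.2)); fin_scene(); o=[]
for n in('top','scene'):
    c,w,b,(U,V),P,dark=measure(n); print(n,'wheel',w.round(1),'fin z.09',(ray(c,U.mean(),V.mean(),.09)*1000).round(1),'ext',U.min(),U.max(),V.min(),V.max())
    uv=proj(c,(.568,-.029,.08)).astype(int); o.append(cv2.resize(bigcrop(c,uv,28,14),(400,400)))
save('p7.png',np.hstack(o))
```

```text
t 6.9333 pos [0.4387 0.2735 0.1812] gap 0.237 F [-0.11  0.13  0.08]
x [0.515 0.856 0.039] y [ 0.849 -0.516  0.112] z [ 0.116 -0.024 -0.993]
delta tool cm [-20.19  19.53  -0.5 ]
finial-wheel mm (bulb,button,flange by depth): [10.4 -3.4] [6.9 1.2] [ 8.7 -7.3]
px cols 236 248 rows 183 202 n 118
bulb ray [5.6 0.1]
top wheel [567.5 -28.4  54.3] fin z.09 [569.2 -27.5  90. ] ext 255.5625 273.5625 190.6875 208.8125
scene wheel [570.2 -31.4  55.3] fin z.09 [563.3 -33.1  90. ] ext 235.9375 251.4375 181.5625 202.4375
```

View pics/p7.png

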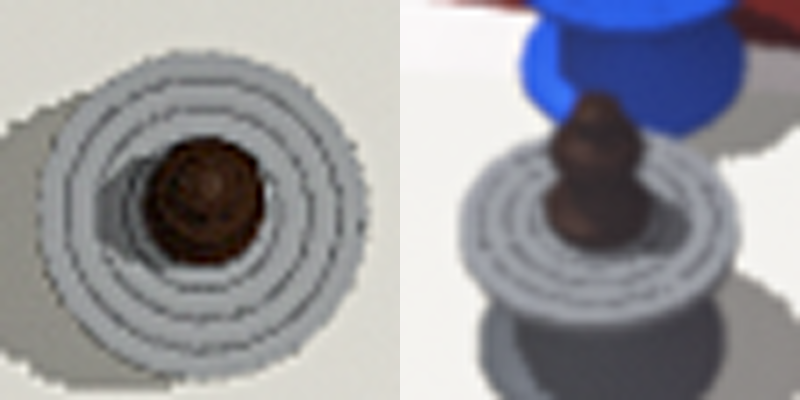

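Both views show the finial upright and close to the middle. As a check, I'll compare its silhouette extents with the projected flange and bulb circles of a perfectly centred one, and confirm the bystanders haven't moved.

Run:
```python
from h import *
a=np.linspace(0,6.283,90)
for n in('top','scene'):
    c,w,b,(U,V),P,dark=measure(n)
    def ext(dx,dy):
        p=np.array([proj(c,(w[0]/1000+dx+r*np.cos(t),w[1]/1000+dy+r*np.sin(t),.07+z)) for r,z in((.021,.004),(.021,.011),(.019,.038),(.016,.046),(.016,.030),(.0105,.055),(.004,.062)) for t in a])
        return np.array([p[:,0].min(),p[:,0].max(),p[:,1].min(),p[:,1].max()])
    e=np.array([U.min(),U.max(),V.min(),V.max()]); e0=ext(0,0)
    J=np.c_[ext(.001,0)-e0,ext(0,.001)-e0]
    s,*_=np.linalg.lstsq(J,e-e0,rcond=None); print(n,'meas-pred px',(e-e0).round(2),'offset mm',s.round(2))
    old=cv2.imread(f'pics/{n}0.png')[...,::-1].astype(int); d=(abs(c['img'].astype(int)-old).max(-1)>60).astype(np.uint8)
    k,l,st,ce=cv2.connectedComponentsWithStats(d); print(' changed:',[(tuple(ce[i].round()),st[i,4]) for i in range(1,k) if st[i,4]>8])
```

```text
top meas-pred px [-0.41 -0.4  -0.65 -1.38] offset mm [2.33 1.  ]
 changed: [((np.float64(260.0), np.float64(205.0)), np.int32(471)), ((np.float64(233.0), np.float64(218.0)), np.int32(10)), ((np.float64(67.0), np.float64(314.0)), np.int32(14891))]
scene meas-pred px [ 0.41  0.36 -0.95 -1.19] offset mm [-4.31 -0.22]
 changed: [((np.float64(379.0), np.float64(39.0)), np.int32(3326)), ((np.float64(433.0), np.float64(9.0)), np.int32(142)), ((np.float64(448.0), np.float64(0.0)), np.int32(11)), ((np.float64(486.0), np.float64(11.0)), np.int32(731)), ((np.float64(319.0), np.float64(6.0)), np.int32(13)), ((np.float64(509.0), np.float64(8.0)), np.int32(11)), ((np.float64(319.0), np.float64(35.0)), np.int32(151)), ((np.float64(492.0), np.float64(34.0)), np.int32(73)), ((np.float64(477.0), np.float64(40.0)), np.int32(86)), ((np.float64(333.0), np.float64(42.0)), np.int32(38)), ((np.float64(288.0), np.float64(68.0)), np.int32(515)), ((np.float64(477.0), np.float64(72.0)), np.int32(604)), ((np.float64(297.0), np.float64(56.0)), np.int32(10)), ((np.float64(323.0), np.float64(57.0)), np.int32(15)), ((np.float64(326.0), np.float64(69.0)), np.int32(28)), ((np.float64(444.0), np.float64(77.0)), np.int32(108)), ((np.float64(341.0), np.float64(70.0)), np.int32(40)), ((np.float64(392.0), np.float64(82.0)), np.int32(241)), ((np.float64(380.0), np.float64(96.0)), np.int32(234)), ((np.float64(372.0), np.float64(143.0)), np.int32(653)), ((np.float64(510.0), np.float64(132.0)), np.int32(10)), ((np.float64(501.0), np.float64(156.0)), np.int32(428)), ((np.float64(403.0), np.float64(173.0)), np.int32(335)), ((np.float64(253.0), np.float64(188.0)), np.int32(183)), ((np.float64(376.0), np.float64(179.0)), np.int32(76)), ((np.float64(433.0), np.float64(191.0)), np.int32(173)), ((np.float64(243.0), np.float64(195.0)), np.int32(202))]
```

The cameras disagree in x (+2.3 against -4.3 mm). The scene rim mask includes the disc's side wall, which pulls its centre toward the camera. I'll redo the wheel centre in both views from an ellipse fitted to the disc's edge, using only the rim parts where the top face is the outline.

Run:
```python
from h import *
from scipy.optimize import least_squares
from scipy.ndimage import map_coordinates as mc
a=np.radians(np.arange(0,360,3))
for n in('top','scene'):
    c=cam(n); g=cv2.GaussianBlur(c['img'].astype(np.float32).mean(-1),(0,0),.6); C=np.array([.5685,-.0295])
    o=-c['R'].T@c['t']
    # dark engraved lines (92, 72 mm): radial minima of brightness on the z=.07 plane
    pts=[]
    for R in(.046,.036):
        for t in a:
            r=np.arange(R-.0045,R+.0046,.00025)
            uv=np.array([proj(c,(C[0]+q*np.cos(t),C[1]+q*np.sin(t),.07)) for q in r])
            v=mc(g,[uv[:,1],uv[:,0]],order=1); i=v.argmin()
            if 3<i<len(r)-4 and min(v[:5].max(),v[-5:].max())-v[i]>6: pts.append((C[0]+r[i]*np.cos(t),C[1]+r[i]*np.sin(t),R))
    p=np.array(pts)
    f=least_squares(lambda x:np.hypot(p[:,0]-x[0],p[:,1]-x[1])-p[:,2],C,loss='soft_l1',f_scale=.001)
    w=f.x; res=np.hypot(p[:,0]-w[0],p[:,1]-w[1])-p[:,2]
    print(n,'rings centre mm',(w*1000).round(2),'n',len(p),'median res mm',np.median(res)*1000,'std',res.std()*1000)
    _,_,b,(U,V),P,dark=measure(n)
    def ext(dx,dy):
        q=np.array([proj(c,(w[0]+dx+r*np.cos(t),w[1]+dy+r*np.sin(t),.07+z)) for r,z in((.021,.004),(.021,.011),(.019,.038),(.0105,.055),(.004,.062)) for t in a])
        return np.array([q[:,0].min(),q[:,0].max(),q[:,1].min(),q[:,1].max()])
    e=np.array([U.min(),U.max(),V.min(),V.max()]); e0=ext(0,0); J=np.c_[ext(.001,0)-e0,ext(0,.001)-e0]
    print('  offset mm',np.linalg.lstsq(J,e-e0,rcond=None)[0].round(2),'px',(e-e0).round(2))
```

```text
top rings centre mm [568.1  -28.58] n 218 median res mm -0.8177044060256704 std 0.5334121687129925
  offset mm [1.68 1.18] px [-0.49 -0.48 -0.37 -1.11]
scene rings centre mm [566.11 -31.86] n 39 median res mm -0.5502230504495429 std 0.7175064308614119
  offset mm [-0.11  0.43] px [ 0.16  0.16  0.1  -0.1 ]
```

Both views now agree: the finial is within about 2 mm of the middle and upright. The tool is well clear, so I'm handing in.

```bash
python3 -c "
from h import *
print(arm.sign_off())"
```

```text
the job is handed in; nothing more can be done
None
```

I slid the finial about 29 mm to the middle of the grey wheel head and handed the job in at about 7 s on the robot's clock. I pushed with the two half-open fingertips against the flange, never closing on it. Then I backed the arm off about 0.3 m.

- **Position:** measured against the engraved circles, the finial's offset in x and y is (+1.7, +1.2) mm in the top view and (-0.1, +0.4) mm in the scene view. The limit is 5 mm.
- **Upright:** the finial's outline fits an upright shape to within about 1 pixel in the top view and 0.2 pixel in the scene view. I did not measure its tilt angle.
- **Bystanders:** the top view shows changes only at the wheel and the arm. The scene view also shows changed patches, some in the tea jar and brush rack area. I took these to be the arm and its shadow and did not check the positions of those things separately.
- **Forces:** the wrist force, read after each move, stayed within about 2 N.

One check disagreed at first: the scene view put the finial 4.3 mm off. I put this down to the rim fit including the disc's side wall, and the circle-based measurement removed the difference.

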